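# Load the brass bushes into the hand moulds

## Task

Load the four brass bushes into the open mould halves for the next press cycle: each goes, barrel up, into the cavity that has the shape and size of its flange, lined up with the cavity's outline and fully home on its floor. Lower them in gently, since a dropped bush dents the mould, and leave the brush and the spray can where they are.

Things in the scene. Friction and masses are not known exactly. Their poses are not given: they have to be found in the camera images.
- bush_hex_large: Large bush with a hexagonal flange 64 mm across flats (74 mm across corners). Brass, about 0.6 kg. Flange at the bottom 10 mm thick; on it a plain round barrel, 44 mm in diameter, up to 40 mm overall; bore 22 mm down the middle. Take it by the outside of the barrel. Origin: centre of the underside; z up the barrel; x square to two of the flats.
- bush_hex_small: Small bush with a hexagonal flange 46 mm across flats (53 mm across corners). Brass, about 0.28 kg. Flange at the bottom 10 mm thick; on it a plain round barrel, 32 mm in diameter, up to 40 mm overall; bore 18 mm down the middle. Take it by the outside of the barrel. Origin: centre of the underside; z up the barrel; x square to two of the flats.
- bush_round: Bush with a round flange 66 mm in diameter. Brass, about 0.45 kg. Flange at the bottom 10 mm thick; on it a plain round barrel, 38 mm in diameter, up to 40 mm overall; bore 22 mm down the middle. Take it by the outside of the barrel. Origin: centre of the underside; z up the barrel; x has no meaning on a round part.
- bush_oval: Bush with an oval two-bolt flange, 80 mm long and 48 mm wide, with a dark bolt hole at each end. Brass, about 0.38 kg. Flange at the bottom 10 mm thick; on it a plain round barrel, 34 mm in diameter, up to 40 mm overall; bore 20 mm down the middle. Take it by the outside of the barrel. Origin: centre of the underside; z up the barrel; x along the long way of the flange.
- mould_hex_large: Open mould half: aluminium, 108 x 108 x 28 mm, fixed on an 8 mm steel plate, low black handle 54 mm out on +x. In its top a large hexagonal cavity, 74 mm across flats (5 mm spare round the flange); flat floor 8 mm down, 20 mm above the origin, with a tapered core pin for the bore, 9 mm high, 14 mm thick at the foot, 8 on top. Origin: centre of the underside; z up; x square to two cavity flats.
- mould_hex_small: Open mould half: aluminium, 108 x 108 x 28 mm, fixed on an 8 mm steel plate, low black handle 54 mm out on +x. In its top a small hexagonal cavity, 56 mm across flats (5 mm spare round the flange); flat floor 8 mm down, 20 mm above the origin, with a tapered core pin for the bore, 9 mm high, 12 mm thick at the foot, 6 on top. Origin: centre of the underside; z up; x square to two cavity flats.
- mould_round: Open mould half: aluminium, 108 x 108 x 28 mm, fixed on an 8 mm steel plate, low black handle 54 mm out on +x. In its top a round cavity, 76 mm in diameter (5 mm spare round the flange); flat floor 8 mm down, 20 mm above the origin, with a tapered core pin for the bore, 9 mm high, 14 mm thick at the foot, 8 on top. Origin: centre of the underside; z up; x square with the block.
- mould_oval: Open mould half: aluminium, 108 x 108 x 28 mm, fixed on an 8 mm steel plate, low black handle 54 mm out on +x. In its top a long oval cavity, 90 x 58 mm (5 mm spare round the flange); flat floor 8 mm down, 20 mm above the origin, with a tapered core pin for the bore, 9 mm high, 12 mm thick at the foot, 6 on top. Origin: centre of the underside; z up; x along the cavity's long way.
- brush: Bystander, leave alone: cleaning brush, 150 mm long, 20 mm high, wooden handle, lying on the bench to the robot's left. Origin: middle of its underside.
- spray_can: Bystander, leave alone: white release-agent spray can, 52 mm in diameter and 160 mm tall, standing to the robot's right. Origin: centre of its foot.
Things that resemble listed ones, but are neither listed nor needed, are in the scene too. What is shaped like the bush_hex_large but blue or green is not meant.

How it is judged:
By the outcome, as a careful person would: the job done as asked, in the order asked, and still so for the second after the job is handed in, with the robot touching nothing.
It also fails if it takes over 112 s, if anything falls off the work surface, if the arm or the gripper's body presses on something with over 40 N, if the wrist force passes 120 N, or if a joint passes its speed limit or range.

## Robot

A 7-joint arm with a two-finger parallel gripper is mounted at the origin on the work surface. World frame = base frame: x ahead of the robot, y to its left, z up, the work surface at z = 0. Lengths are in m, angles in rad, forces in N, time in s.
With the tool pointing down it reaches from about 0.425 to 0.925 m from the base axis. Payload 6.8 kg.
Tool frame: the origin (TCP) lies at the very end of the fingers, on their centre line; the grasp point (between the pads) lies 19 mm behind it (manip.hold_point_z is the distance from the TCP to the grasp point, in m); z points along the fingers, y is the line along which they close (so a half turn about z gives the same grasp; the last joint's range is limited). The gripper opens to 88 mm and grips with 3 to 60 N. Pads are 20 mm wide; open, the fingers measure 115 mm over their backs; the gripper's body (75 mm by 178 mm) begins 61 mm behind the grasp point.
Start: joints at [-1.388, 0.477, 0.022, 1.555, -0.011, 1.109, -0.083], TCP at [0.194, 0.647, 0.223] pointing down, gripper open.
Joint ranges: [-2.96, 2.96], [-0.34, 2.1], [-1.41, 1.46], [0.24, 2.44], [-1.37, 4.51], [0.17, 1.92], [-2.96, 2.96]. Speed limits (rad/s): [2.39, 2.39, 3.14, 3.14, 3.14, 3.14, 3.14].

## Interface

Orientations are given as a rotation vector (axis times angle).
In Python, from cell import monitor, optics, ticket, manip gives the robot as it stands.
- The arm moves only by the tool send_rows, never from a script. Its arguments are lists of equal length, an entry for each row: "slide": the shift along the tool's x, y, z in m, a list of three; "yaw": the turn about the tool's z in degrees. A call has 1 to 10 rows; each row is the pose to reach, as a shift and turn from the pose commanded when the call began, along the tool's axes at that moment; what a row does not reach only later rows make up. A row lasts 1/12 s, in which the tool goes at most 41.7 mm and 7.16 degrees, less where a joint would pass 70% of its speed; a pose out of reach is approached as far as the arm can. A call with a gripper value outside its range is refused whole. "grip" is the finger opening in m, from 0 to 0.0878, set as the call begins (left out, the last holds). The fingers move at their own pace and stop on an object; "grip_force" is the grip in N (left out, the last holds). Time passes only in rows, so rows that repeat a pose let the fingers close. It gives the time, the measured TCP pose, the force, the opening and the grip force at its end, in the units of the state.
- monitor.observe(): the state, without advancing time (a new reading comes with each control period).
- optics.capture(name): name is "scene" or "top"; returns a dict with "img" (480x640x3 uint8, red, green, blue), "mtx" (3x3 intrinsics, pixels), "xyz" and "attitude" of the camera in the world. Camera axes: x right, y up, looking along -z (the intrinsics and any distortion apply to the point x, -y, -z); pixel columns grow to the right and rows downward; lengths in m; the calibration is good to about 2 mm. A picture is of the moment at which its call begins. There is no depth.
- ticket.sign_off(): hands the job in; it is judged then, once.
The state is a dict: "clock": time; "joint_positions": joint angles; "joint_velocities": joint speeds; "tau": joint torques, N m; "tool_pos": TCP position; "tcp_rot": TCP orientation; "force": force on the tool from outside, world axes, zero at the start; "ft_torque": the same for the moment, N m; "gripper_width": opening from 0.0 (shut) to 1.0 (fully open); "grasp_force": force on a finger pad.
Only numpy, scipy, OpenCV 4.12 (cv2) and the standard library are available. Lean on these libraries where they do the work, as an engineer would, in place of code of your own. Each camera call takes 0.05 s, during which the arm holds its last target. There are 200 camera calls.

## Working session

There is one attempt and no reset: what is moved stays moved. The work goes in short steps, Python scripts to look and compute and a tool call to move; the robot and the scene stay as the last step left them, time stands still between calls to the robot, and variables do not carry over. Pictures are saved under pics/ and viewed, at most 14 in all, crops included, and the job is handed in when it is done.

Besides the shell and the picture viewer there is one more tool, called as a command line: name --pt "numbers of a row" for each row, then --argument value for the rest. send_rows: Moves the arm, as the interface text tells. Its arguments: {"type":"object","properties":{"slide":{"type":"array","items":{"type":"array","items":{"type":"number"}}},"yaw":{"type":"array","items":{"type":"number"}},"grip":{"type":"number"},"grip_force":{"type":"number"}},"required":["slide","yaw"]}

```bash
ls; mkdir -p pics; python3 - <<'E'
from cell import monitor, optics, ticket, manip
import cv2,numpy as np
np.set_printoptions(precision=4,suppress=True)
print(monitor.observe()); print([a for a in dir(manip) if a[0]!='_'])
for n in("scene","top"):
    c=optics.capture(n); cv2.imwrite(f"pics/{n}0.png",c["img"][:,:,::-1]); print({k:v for k,v in c.items() if k!='img'})
E
```

```text
pics
{'clock': 0.0, 'joint_positions': array([-1.3881,  0.4778,  0.0223,  1.5564, -0.0115,  1.1093, -0.0831]), 'joint_velocities': array([-0.0011,  0.0005,  0.0024,  0.0012,  0.0006,  0.0005, -0.0001]), 'tau': array([ -0.0005, -58.2857,   1.535 , -27.2608,  -0.0543,   0.0168,
         0.0002]), 'tool_pos': array([0.1934, 0.6461, 0.2217]), 'tcp_rot': array([-0.4551, -3.1083,  0.0028]), 'force': array([-0.7241,  0.0572, -0.174 ]), 'ft_torque': array([-0.0376,  0.0177, -0.0552]), 'grasp_force': 0.0, 'gripper_width': 1.0007273505895975}
['MotionError', 'hold_point_z']
{'mtx': array([[456.8331,   0.    , 329.5681],
       [  0.    , 456.8331, 233.8828],
       [  0.    ,   0.    ,   1.    ]]), 'xyz': array([ 1.1499, -0.0281,  0.5847]), 'attitude': array([0.7106, 0.714 , 1.4547])}
{'mtx': array([[609.8874,   0.    , 318.4498],
       [  0.    , 609.8874, 234.4828],
       [  0.    ,   0.    ,   1.    ]]), 'xyz': array([ 0.1923, -0.0357,  1.3382]), 'attitude': array([ 0.1555, -0.138 , -1.5584])}
```

View pics/scene0.png

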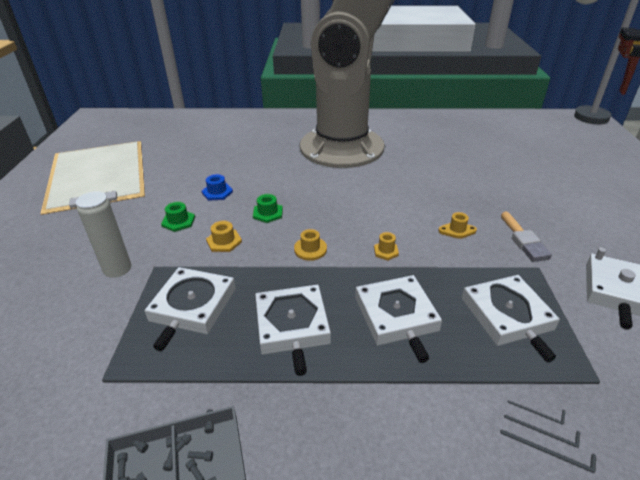

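View pics/top0.png

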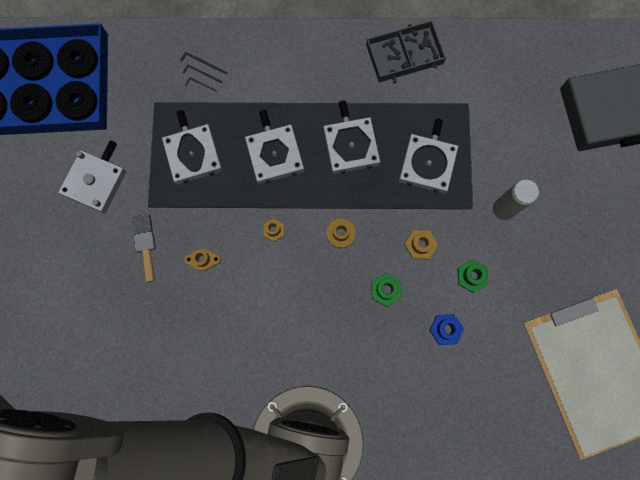

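Scene view: brass large hex (223,236), round (310,244), small hex (387,245) and oval (458,226). The moulds are round (190,298), large hex (292,318), small hex (397,308) and oval (510,308).

In the top view:

| Part | Bush pixel | Mould pixel |
|---|---|---|
| Oval | (202,259) | (191,152) |
| Small hex | (274,230) | (274,152) |
| Round | (341,233) | (351,144) is the large hex mould; the round mould is (430,162) |
| Large hex | (421,244) | (351,144) |

Possible mix-ups:
- **Large hex bush:** green (387,290), green (473,276), blue (447,329).
- **Moulds:** the cavity-less block at (91,180).

I choose the brass ones.

```bash
cat > h.py <<'E'
import numpy as np,cv2
from scipy.spatial.transform import Rotation as R
from scipy.optimize import minimize
from cell import monitor, optics
def proj(c,P):
    p=(np.asarray(P)-c["xyz"])@R.from_rotvec(c["attitude"]).as_matrix()
    q=np.c_[p[:,0],-p[:,1],-p[:,2]]@c["mtx"].T
    return q[:,:2]/q[:,2:]
def ray(c,uv,z):
    d=np.linalg.inv(c["mtx"])@np.array([*uv,1.]); d=R.from_rotvec(c["attitude"]).as_matrix()@(d*[1,-1,-1])
    return c["xyz"]+d*(z-c["xyz"][2])/d[2]
def circ(r,cx=0,n=48):
    t=np.arange(n)*2*np.pi/n; return np.c_[cx+r*np.cos(t),r*np.sin(t)]
def hexa(af):
    t=np.pi/6+np.arange(6)*np.pi/3; return af/2/np.cos(np.pi/6)*np.c_[np.cos(t),np.sin(t)]
def oval(L,W,re=.010): return np.r_[circ(W/2),circ(re,L/2-re),circ(re,re-L/2)]
BUSH=dict(hl=(hexa(.064),.044),hs=(hexa(.046),.032),ro=(circ(.033),.038),ov=(oval(.08,.048),.034))
sq=np.array([[1,1],[-1,1],[-1,-1],[1,-1]])*.054
def prism(o,z0,z1): return np.r_[np.c_[o,np.full(len(o),z0)],np.c_[o,np.full(len(o),z1)]]
def bush(k): f,d=BUSH[k]; return [prism(f,0,.01),prism(circ(d/2),.01,.04)]
def render(c,parts,p,box,S=8):
    x0,y0,w,h=box; m=np.zeros((h*S,w*S),np.uint8); M=R.from_euler('z',p[3]).as_matrix()
    for P in parts:
        uv=(proj(c,P@M.T+p[:3])-[x0,y0]+.5)*S-.5
        cv2.fillConvexPoly(m,cv2.convexHull(np.round(uv*16).astype(np.int32)),255,shift=4)
    return cv2.resize(m,(w,h),interpolation=cv2.INTER_AREA)/255.
def brass(img):
    h=cv2.cvtColor(img,cv2.COLOR_RGB2HSV); return ((h[...,0]>10)&(h[...,0]<30)&(h[...,1]>110)&(h[...,2]>50)).astype(np.uint8)
def alu(img):
    h=cv2.cvtColor(img,cv2.COLOR_RGB2HSV); return ((h[...,2]>125)&(h[...,1]<60)).astype(np.uint8)
def blob(mask,uv):
    cs,_=cv2.findContours(mask,cv2.RETR_EXTERNAL,cv2.CHAIN_APPROX_NONE)
    cs=[q for q in cs if cv2.contourArea(q)>60]
    q=max(cs,key=lambda q:cv2.pointPolygonTest(q,tuple(map(float,uv)),True))
    m=np.zeros_like(mask); cv2.drawContours(m,[q],-1,1,-1); return m,cv2.boundingRect(q)
def fit(cams,masks,parts,p0,free=(0,1,2,3)):
    free=list(free); boxes=[(b[0]-6,b[1]-6,b[2]+12,b[3]+12) for _,b in masks]
    def cost(v):
        p=np.array(p0,float); p[free]=v; e=0
        for c,(m,_),b in zip(cams,masks,boxes):
            d=m[b[1]:b[1]+b[3],b[0]:b[0]+b[2]]; e+=np.abs(render(c,parts,p,b)-d).sum()/d.sum()
        return e
    best=None
    sc=np.array([.006,.006,.006,.25])[free]
    for s in (1,-1):
        v0=np.array(p0,float)[free]; sim=np.vstack([v0]+[v0+s*np.eye(len(free))[i]*sc[i] for i in range(len(free))])
        r=minimize(cost,v0,method="Nelder-Mead",options=dict(initial_simplex=sim,xatol=1e-5,fatol=1e-5,maxiter=400))
        if best is None or r.fun<best.fun: best=r
    p=np.array(p0,float); p[free]=best.x; return p,best.fun
E
cat > m1.py <<'E'
from h import *
np.set_printoptions(precision=4,suppress=True)
C=[optics.capture("scene"),optics.capture("top")]
bs=dict(hl=((223,236),(421,244)),ro=((310,244),(341,233)),hs=((387,245),(274,230)),ov=((458,226),(202,259)))
mo=dict(ro=((190,298),(430,162)),hl=((292,318),(351,144)),hs=((397,308),(274,152)),ov=((510,308),(191,152)))
hd=dict(ro=(437,130),hl=(344,111),hs=(265,119),ov=(183,120))
for k,(a,b) in bs.items():
    ms=[blob(brass(c["img"]),q) for c,q in zip(C,(a,b))]
    x=ray(C[1],b,.02); y0s=[0] if k=='ro' else ([0,.5] if k!='ov' else [1.2,1.6,2.0])
    r=[fit(C,ms,bush(k),[*x[:2],0,y],(0,1,2) if k=='ro' else (0,1,2,3)) for y in y0s]
    p,e=min(r,key=lambda t:t[1]); print("bush",k,p[:3],np.degrees(p[3]),round(e,3),[m.sum() for m,_ in ms])
    print("  singles",[fit([c],[m],bush(k),[*p[:2],0,p[3]],(0,1))[0][:2] for c,m in zip(C,ms)])
for k,(a,b) in mo.items():
    ms=[blob(alu(c["img"]),q) for c,q in zip(C,(a,b))]
    ms=[(cv2.morphologyEx(m,cv2.MORPH_OPEN,np.ones((5,5),np.uint8)),q) for m,q in ms]
    x=ray(C[1],b,.03); g=ray(C[1],hd[k],.03)-x; y=np.arctan2(g[1],g[0])
    P=[prism(sq,0,.028)]
    p,e=fit(C,ms,P,[*x[:2],.008,y]); print("mould",k,p[:3],np.degrees(p[3]),round(e,3),[m.sum() for m,_ in ms])
    print("  singles",[fit([c],[m],P,[*p[:2],.008,p[3]],(0,1,3))[0][[0,1,3]] for c,m in zip(C,ms)])
ims=[C[0]["img"][170:290,140:500],]
cv2.imwrite("pics/crop0.png",cv2.resize(C[0]["img"][170:290,150:490,::-1],None,fx=2.35,fy=2.35,interpolation=cv2.INTER_CUBIC))
E
python3 m1.py
```

```text
bush hl [ 0.4243 -0.2464  0.0012] 58.57987115711569 0.165 [np.uint64(773), np.uint64(723)]
  singles [array([ 0.4208, -0.248 ]), array([ 0.4246, -0.2464])]
bush ro [ 0.4487 -0.0697  0.0007] 0.0 0.178 [np.uint64(728), np.uint64(682)]
  singles [array([ 0.4441, -0.0703]), array([ 0.4488, -0.0692])]
bush hs [0.4549 0.0811 0.0015] 32.93405183655869 0.229 [np.uint64(482), np.uint64(367)]
  singles [array([0.4511, 0.08  ]), array([0.4553, 0.0815])]
bush ov [0.3871 0.2361 0.001 ] 92.42462672379145 0.233 [np.uint64(574), np.uint64(526)]
  singles [array([0.3828, 0.2367]), array([0.3874, 0.2366])]Traceback (most recent call last):
  File "m1.py", line 18, in <module>
    p,e=fit(C,ms,P,[*x[:2],.008,y]); print("mould",k,p[:3],np.degrees(p[3]),round(e,3),[m.sum() for m,_ in ms])
        ~~~^^^^^^^^^^^^^^^^^^^^^^^^
  File "h.py", line 47, in fit
    r=minimize(cost,v0,method="Nelder-Mead",options=dict(initial_simplex=sim,xatol=1e-5,fatol=1e-5,maxiter=400))
    res = _minimize_neldermead(fun, x0, args, callback, bounds=bounds,
                               **options)
    fsim[k] = func(sim[k])
              ~~~~^^^^^^^^
    fx = function(np.copy(x), *(wrapper_args + args))
  File "h.py", line 41, in cost
    d=m[b[1]:b[1]+b[3],b[0]:b[0]+b[2]]; e+=np.abs(render(c,parts,p,b)-d).sum()/d.sum()
                                                  ~~~~~~~~~~~~~~~~~~~^~
ValueError: operands could not be broadcast together with shapes (384,652) (378,6)
```

```bash
cat > p.py <<'E'
from h import *
C=[optics.capture("scene"),optics.capture("top")]
for c,pts in zip(C,[[(190,298),(220,272),(215,320),(150,310),(165,322),(600,330),(250,262),(330,120),(345,350),(300,347)],[(430,162),(410,180),(430,188),(300,250),(300,200),(352,170)]]):
    print([tuple(c["img"][v,u]) for u,v in pts])
cv2.imwrite("pics/crop0.png",cv2.resize(C[0]["img"][170:390,130:590,::-1],None,fx=1.73,fy=1.73,interpolation=cv2.INTER_CUBIC))
E
python3 p.py | sed 's/np.uint8//g'
```

```text
[((108), (109), (113)), ((76), (82), (85)), ((90), (95), (99)), ((200), (209), (218)), ((122), (124), (129)), ((136), (136), (145)), ((134), (136), (148)), ((84), (82), (77)), ((77), (81), (89)), ((117), (119), (123))]
[((119), (122), (127)), ((148), (153), (158)), ((64), (66), (65)), ((86), (89), (90)), ((38), (43), (45)), ((54), (58), (58))]
```

View pics/crop0.png

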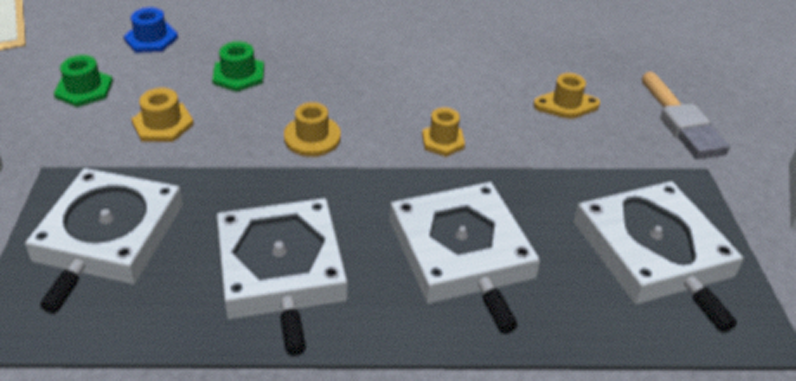

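The crop shows brass large hex (160,112), round (312,128), small hex (444,130) and oval (568,95). Blue and green hexes are behind them. The cavities are round, large hex, small hex and oval from left to right. The choice holds.

```bash
cat > m2.py <<'E'
from h import *
np.set_printoptions(precision=4,suppress=True)
C=[optics.capture("scene"),optics.capture("top")]
mo=dict(ro=((190,298),(430,162)),hl=((292,318),(351,144)),hs=((397,308),(274,152)),ov=((510,308),(191,152)))
hd=dict(ro=(437,130),hl=(344,111),hs=(265,119),ov=(183,120))
face=[np.c_[sq,np.zeros(4)]]
for k,(a,b) in mo.items():
    x=ray(C[1],b,.036); g=ray(C[1],hd[k],.03)-x; y=np.arctan2(g[1],g[0]); ms=[]
    for c,q,th in zip(C,(a,b),(160,100)):
        m,bb=blob((cv2.cvtColor(c["img"],cv2.COLOR_RGB2HSV)[...,2]>th).astype(np.uint8),q)
        m=cv2.morphologyEx(m,cv2.MORPH_CLOSE,np.ones((5,5),np.uint8)); m=cv2.morphologyEx(m,cv2.MORPH_OPEN,np.ones((7,7),np.uint8)); ms.append((m,cv2.boundingRect(m)))
    p,e=fit(C,ms,face,[*x[:2],.036,y]); print("mould",k,p[:3],np.degrees(p[3]),round(e,3),[m[1] for m in ms])
    print("  singles",[(q[[0,1]],np.degrees(q[3]),e) for q,e in [fit([c],[m],face,[*p[:2],.036,p[3]],(0,1,3)) for c,m in zip(C,ms)]])
s=monitor.observe(); T=R.from_rotvec(s["tcp_rot"]).as_matrix(); print(T,s["tool_pos"])
E
python3 m2.py
```

```text
mould ro [ 0.6046 -0.2643  0.0361] -14.625920723388111 0.067 [(148, 268, 82, 55), (402, 136, 55, 54)]
  singles [(array([ 0.6046, -0.2647]), np.float64(-14.629049970672257), np.float64(0.028470085300404332)), (array([ 0.6046, -0.2638]), np.float64(-14.606778000784416), np.float64(0.03400952579613405))]
mould hl [ 0.6463 -0.0923  0.036 ] 11.046145739622737 0.057 [(256, 286, 73, 57), (325, 118, 54, 52)]
  singles [(array([ 0.6461, -0.0926]), np.float64(11.166363510207066), np.float64(0.02335694608421881)), (array([ 0.6464, -0.0918]), np.float64(11.105356751531444), np.float64(0.029968287998570726))]
mould hs [0.6251 0.0805 0.036 ] 15.83268610627657 0.066 [(359, 276, 80, 58), (247, 126, 55, 54)]
  singles [(array([0.625, 0.08 ]), np.float64(16.037419556171816), np.float64(0.025210788939671495)), (array([0.6251, 0.0811]), np.float64(15.891103042691048), np.float64(0.03648338755266386))]
mould ov [0.624  0.2665 0.036 ] 17.251215931927213 0.072 [(469, 276, 87, 58), (164, 126, 55, 54)]
  singles [(array([0.6239, 0.2659]), np.float64(17.480491620342384), np.float64(0.02786933070157471)), (array([0.6241, 0.2672]), np.float64(17.44432385953249), np.float64(0.037009021574886225))]
[[-0.958   0.2867 -0.0001]
 [ 0.2867  0.958  -0.0002]
 [ 0.     -0.0002 -1.    ]] [0.1935 0.6466 0.2225]
```

```bash
cat > m3.py <<'E'
from h import *
np.set_printoptions(precision=4,suppress=True)
C=[optics.capture("scene"),optics.capture("top")]
bs=dict(hl=((223,236),(421,244),[.9,.4]),ro=((310,244),(341,233),[0]),hs=((387,245),(274,230),[0.1,.6]),ov=((458,226),(202,259),[1.4,1.7]))
for th in (30,45,60):
  for k,(a,b,y0s) in bs.items():
    ms=[]
    for c,q in zip(C,(a,b)):
        i=c["img"].astype(int); d=i[...,0]-i[...,2]; mk=(d>th).astype(np.uint8)
        if th==30 and k=='hl': print(d[q[1]-18:q[1]+20,q[0]])
        ms.append(blob(mk,q))
    x=ray(C[1],b,.02)
    fr=(0,1,2) if k=='ro' else (0,1,2,3)
    p,e=min([fit(C,ms,bush(k),[*x[:2],0,y],fr) for y in y0s],key=lambda t:t[1])
    print(th,k,p[:3],np.degrees(p[3]).round(2),round(e,3),[int(m.sum()) for m,_ in ms],"singles",*[(q[:2],np.degrees(q[3]).round(1),round(e,3)) for q,e in [fit([c],[m],bush(k),[*p[:2],0,p[3]],(0,1,3)) for c,m in zip(C,ms)]])
E
python3 m3.py
```

```text
[-13  -2  51 109 135 130 108  84  80  84  81  92 115 130 131 114  92  79
  79  80  76  79  75  78  80  76  91 116 137 133 125 101  78  49   8 -12
 -12 -15]
[-5 -8 -8 -1 60 85 81 84 80 81 79 60 38 33  6 -8 -3 -8 -7 -6 20 77 83 82
 84 69 39 36 75 84 82 81 66  6 -6 -9 -7 -7]
30 hl [ 0.4241 -0.2465  0.003 ] 59.06 0.085 [831, 739] singles (array([ 0.4203, -0.248 ]), np.float64(59.8), np.float64(0.04)) (array([ 0.4247, -0.2466]), np.float64(59.1), np.float64(0.032))
30 ro [ 0.4487 -0.0696  0.0023] 0.0 0.096 [785, 703] singles (array([ 0.4458, -0.0702]), np.float64(-6.3), np.float64(0.049)) (array([ 0.4493, -0.0691]), np.float64(-9.7), np.float64(0.033))
30 hs [0.4548 0.0807 0.0023] 33.36 0.135 [528, 381] singles (array([0.4517, 0.0804]), np.float64(32.3), np.float64(0.057)) (array([0.4551, 0.0816]), np.float64(31.7), np.float64(0.035))
30 ov [0.387  0.2362 0.0021] 92.36 0.122 [635, 540] singles (array([0.3841, 0.2366]), np.float64(92.2), np.float64(0.06)) (array([0.3875, 0.2373]), np.float64(92.7), np.float64(0.046))
45 hl [ 0.4242 -0.2465  0.002 ] 59.31 0.134 [801, 720] singles (array([ 0
[... 735 characters left out ...]
688] singles (array([ 0.4181, -0.2486]), np.float64(58.9), np.float64(0.12)) (array([ 0.4246, -0.2466]), np.float64(57.7), np.float64(0.094))
60 ro [ 0.4484 -0.0698  0.0015] 0.0 0.209 [731, 655] singles (array([ 0.4439, -0.0702]), np.float64(3.8), np.float64(0.111)) (array([ 0.4494, -0.0693]), np.float64(4.4), np.float64(0.08))
60 hs [0.4543 0.0801 0.0021] 32.28 0.287 [483, 343] singles (array([0.4502, 0.0804]), np.float64(31.7), np.float64(0.142)) (array([0.4552, 0.0808]), np.float64(34.1), np.float64(0.129))
60 ov [0.3869 0.2362 0.0012] 90.6 0.302 [567, 497] singles (array([0.3821, 0.2374]), np.float64(93.8), np.float64(0.169)) (array([0.3873, 0.237 ]), np.float64(90.7), np.float64(0.113))
```

```bash
cat > go.py <<'E'
# usage: go.py x y z xangle_deg -> slide, yaw from the present pose
import sys
from h import *
x,y,z,a=map(float,sys.argv[1:5]); s=monitor.observe(); T=R.from_rotvec(s["tcp_rot"]).as_matrix()
cur=np.degrees(np.arctan2(T[1,0],T[0,0])); d=(a-cur+180)%360-180
np.set_printoptions(precision=4,suppress=True)
print("t",round(s["clock"],2),"tcp",s["tool_pos"],"xang",round(cur,2),"F",s["force"],"w",round(s["gripper_width"]*87.8,1),"q7",s["joint_positions"][[0,6]])
print("slide",T.T@(np.array([x,y,z])-s["tool_pos"]),"yaw",round(-d,2))
E
python3 go.py .3873 .2367 .09 163.3
```

```text
t 0.5 tcp [0.1935 0.6466 0.2226] xang 163.34 F [-0.5476  0.1507  0.0085] w 87.5 q7 [-1.3881 -0.0831]
slide [-0.3032 -0.3371  0.1326] yaw 0.04
```

send_rows --pt "-0.03 -0.034 0.013" --pt "-0.061 -0.067 0.026" --pt "-0.091 -0.101 0.04" --pt "-0.121 -0.135 0.053" --pt "-0.152 -0.169 0.066" --pt "-0.182 -0.202 0.08" --pt "-0.212 -0.236 0.093" --pt "-0.242 -0.27 0.106" --pt "-0.273 -0.304 0.12" --pt "-0.303 -0.337 0.132" --yaw '[0,0,0,0,0,0,0,0,0,0]' --grip 0.0878

```text
clock: 1.33
tool_pos: [0.3648, 0.2835, 0.1056]
tcp_rot: [0.454, 3.108, 0.001]
force: [0.9, -0.6, 0.3]
gripper_width: 1.001
grasp_force: 0.0
```

send_rows --pt "0 0 0" --pt "0 0 0" --pt "0 0 0" --yaw '[0,0,0]'

```text
clock: 1.58
tool_pos: [0.3644, 0.2859, 0.1061]
tcp_rot: [0.456, 3.108, 0.002]
force: [-0.5, 0.1, 0.3]
gripper_width: 0.998
grasp_force: 0.0
```

```bash
python3 go.py .3873 .2367 .014 163.3
```

```text
t 1.58 tcp [0.3644 0.2859 0.1061] xang 163.32 F [-0.469   0.0917  0.3039] w 87.7 q7 [-0.892   0.5294]
slide [-0.036  -0.0406  0.0921] yaw 0.02
```

send_rows --pt "-0.018 -0.02 0.0" --pt "-0.036 -0.0406 0.01" --pt "-0.036 -0.0406 0.03" --pt "-0.036 -0.0406 0.05" --pt "-0.036 -0.0406 0.065" --pt "-0.036 -0.0406 0.078" --pt "-0.036 -0.0406 0.088" --pt "-0.036 -0.0406 0.092" --pt "-0.036 -0.0406 0.092" --yaw '[0,0,0,0,0,0,0,0,0]'

```text
clock: 2.33
tool_pos: [0.3866, 0.2368, 0.0133]
tcp_rot: [-0.452, -3.108, 0.0]
force: [-0.6, -0.1, -0.9]
gripper_width: 0.999
grasp_force: 0.0
```

```bash
cat > look.py <<'E'
# look.py name key scene_u scene_v top_u top_v : crop around
import sys
from h import *
n=sys.argv[1]; a=list(map(int,sys.argv[2:]))
out=[]
for c,(u,v) in zip(("scene","top"),((a[0],a[1]),(a[2],a[3]))):
    i=optics.capture(c)["img"][...,::-1]; out.append(cv2.resize(cv2.getRectSubPix(i,(100,100),(u,v)),(400,400),interpolation=cv2.INTER_CUBIC))
cv2.imwrite(f"pics/{n}.png",np.hstack(out))
E
python3 look.py ovgrasp 458 220 202 259; python3 go.py .3873 .2367 .014 163.3
```

```text
t 2.43 tcp [0.3873 0.2366 0.0142] xang 163.39 F [-0.3208  0.9402  0.2666] w 87.5 q7 [-0.7656  0.6881]
slide [0.     0.0001 0.0002] yaw 0.09
```

View pics/ovgrasp.png

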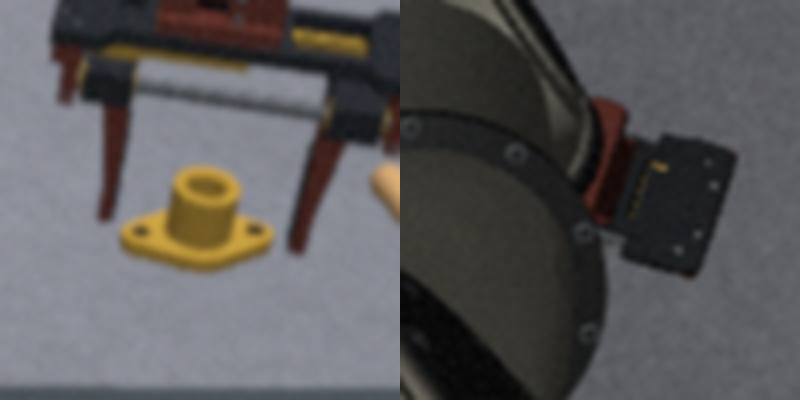

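The fingers, at (104,215) and (297,250), straddle the brass oval barrel at (203,210) and are centred on it. I'll close.

send_rows --pt "0 0 0" --pt "0 0 0" --pt "0 0 0" --pt "0 0 0" --pt "0 0 0" --pt "0 0 0" --pt "0 0 0" --pt "0 0 0" --yaw '[0,0,0,0,0,0,0,0]' --grip 0.02 --grip_force 30

```text
clock: 3.1
tool_pos: [0.3871, 0.2358, 0.0138]
tcp_rot: [-0.455, -3.108, -0.0]
force: [0.2, 0.2, 0.3]
gripper_width: 0.437
grasp_force: 0.0
```

```bash
python3 go.py .624 .2668 .09 88.2
```

```text
t 3.1 tcp [0.3871 0.2358 0.0138] xang 163.34 F [0.2259 0.1935 0.2931] w 38.3 q7 [-0.7648  0.6884]
slide [-0.2181  0.0976 -0.0762] yaw 75.14
```

Still closing.

send_rows --pt "0 0 0" --pt "0 0 0" --pt "0 0 0" --pt "0 0 0" --yaw '[0,0,0,0]'

```text
clock: 3.43
tool_pos: [0.3871, 0.2358, 0.0138]
tcp_rot: [-0.455, -3.108, -0.0]
force: [0.1, 0.7, -0.2]
gripper_width: 0.379
grasp_force: 30.0
```

send_rows --pt "0 0 -0.01" --pt "0 0 -0.03" --pt "0 0 -0.06" --pt "0 0 -0.086" --pt "0 0 -0.086" --yaw '[0,0,0,0,0]'

```text
clock: 3.85
tool_pos: [0.3892, 0.2372, 0.104]
tcp_rot: [0.455, 3.104, 0.008]
force: [0.9, -0.5, -3.8]
gripper_width: 0.378
grasp_force: 30.0
```

```bash
python3 go.py .624 .2668 .1 88.2
```

```text
t 3.85 tcp [0.3892 0.2372 0.104 ] xang 163.31 F [ 0.9104 -0.4782 -3.8126] w 33.2 q7 [-0.7993  0.6559]
slide [-0.2164  0.0957  0.0054] yaw 75.11
```

send_rows --pt "-0.022 0.01 0" --pt "-0.044 0.02 0" --pt "-0.065 0.03 0" --pt "-0.087 0.039 0" --pt "-0.109 0.049 0" --pt "-0.131 0.059 0" --pt "-0.153 0.068 0" --pt "-0.174 0.078 0" --pt "-0.196 0.088 0" --pt "-0.218 0.097 0" --yaw '[6.9,13.8,20.7,27.6,34.5,41.4,48.3,55.2,62.1,69]'

```text
clock: 4.68
tool_pos: [0.6237, 0.2664, 0.0983]
tcp_rot: [-2.141, -2.298, 0.003]
force: [0.2, 0.6, -2.7]
gripper_width: 0.381
grasp_force: 30.0
```

send_rows --pt "0 0 0" --pt "0 0 0" --pt "0 0 0" --yaw '[4,6,6]'

```text
clock: 4.93
tool_pos: [0.6229, 0.2659, 0.098]
tcp_rot: [-2.254, -2.187, 0.005]
force: [-0.3, -0.8, -3.0]
gripper_width: 0.379
grasp_force: 30.0
```

```bash
python3 go.py .624 .2668 .06 88.2
```

```text
t 4.93 tcp [0.6229 0.2659 0.098 ] xang 88.27 F [-0.3209 -0.8474 -2.9649] w 33.3 q7 [-0.8081 -0.2438]
slide [0.001  0.0012 0.038 ] yaw 0.07
```

send_rows --pt "0.001 0.001 0.015" --pt "0.001 0.001 0.03" --pt "0.001 0.001 0.041" --pt "0.001 0.001 0.042" --pt "0.001 0.001 0.042" --yaw '[0,0,0,0,0]'

```text
clock: 5.35
tool_pos: [0.6235, 0.2667, 0.0559]
tcp_rot: [-2.252, -2.189, 0.005]
force: [-0.4, 0.2, -4.3]
gripper_width: 0.38
grasp_force: 30.0
```

```bash
cat > held.py <<'E'
# held.py key dz(tcp above underside) bushyaw-toolxangle  mould x y yaw name
import sys
from h import *
k=sys.argv[1]; dz,rel,mx,my,myaw=map(float,sys.argv[2:7]); s=monitor.observe(); T=R.from_rotvec(s["tcp_rot"]).as_matrix()
a=np.degrees(np.arctan2(T[1,0],T[0,0])); p=np.array([*s["tool_pos"][:2],s["tool_pos"][2]-dz,np.radians(a+rel)])
cav=dict(hl=hexa(.074),hs=hexa(.056),ro=circ(.038),ov=oval(.09,.058,.015))[k]
out=[]
for n in ("scene","top"):
    c=optics.capture(n); S=8; u0=proj(c,[p[:3]])[0]; w=50
    i=cv2.resize(cv2.getRectSubPix(c["img"][...,::-1],(2*w,2*w),tuple(map(float,np.round(u0)))),(800,800),interpolation=cv2.INTER_CUBIC)
    o=np.round(u0)-(2*w-1)/2
    for f,q,col in ((np.c_[BUSH[k][0],np.full(len(BUSH[k][0]),.01)],p,(255,255,0)),(np.c_[BUSH[k][0],np.zeros(len(BUSH[k][0]))],p,(255,0,255)),(np.c_[cav,np.zeros(len(cav))],[mx,my,.036,np.radians(myaw)],(0,255,0))):
        M=R.from_euler('z',q[3]).as_matrix(); uv=(proj(c,f@M.T+q[:3])-o+.5)*S-.5
        cv2.polylines(i,[cv2.convexHull(uv.astype(np.float32)).astype(int)],True,col,1)
    out.append(cv2.resize(i[150:650],None,fx=.5,fy=.5) if n=="top" else i[100:700,50:750])
cv2.imwrite(f"pics/{sys.argv[7]}.png",out[0]); print("t",s["clock"],"tcp",s["tool_pos"],a)
E
python3 held.py ov .014 -70.8 .624 .2668 17.4 ovh
```

```text
t 5.35 tcp [0.6234963  0.26669555 0.05585204] 88.35625525672718
```

View pics/ovh.png

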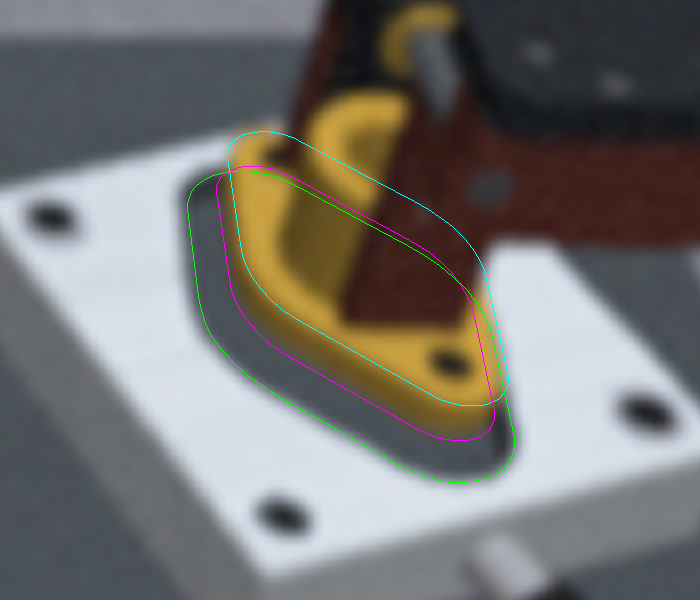

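The held oval's top-face outline matches the prediction. It sits inside the green cavity outline, with ends at about (235,140) and (490,405), so I'll lower it slowly.

send_rows --pt "0 0 0.003" --pt "0 0 0.006" --pt "0 0 0.008" --pt "0 0 0.01" --pt "0 0 0.0115" --pt "0 0 0.0125" --pt "0 0 0.0132" --pt "0 0 0.0132" --yaw '[0,0,0,0,0,0,0,0]'

```text
clock: 6.12
tool_pos: [0.6248, 0.2672, 0.0444]
tcp_rot: [-2.253, -2.189, 0.0]
force: [0.2, -0.5, -3.9]
gripper_width: 0.378
grasp_force: 30.0
```

send_rows --pt "0 0 0.0004" --pt "0 0 0.0008" --pt "0 0 0.0008" --yaw '[0,0,0]'

```text
clock: 6.37
tool_pos: [0.6248, 0.2672, 0.0437]
tcp_rot: [-2.253, -2.189, -0.0]
force: [-0.4, 0.5, -3.1]
gripper_width: 0.378
grasp_force: 30.0
```

```bash
python3 go.py .624 .2668 .0418 88.2
```

```text
t 6.37 tcp [0.6248 0.2672 0.0437] xang 88.34 F [-0.4299  0.5169 -3.1338] w 33.2 q7 [-0.7844 -0.2178]
slide [-0.0004 -0.0008  0.0019] yaw 0.14
```

send_rows --pt "-0.0004 -0.0008 0.0005" --pt "-0.0004 -0.0008 0.001" --pt "-0.0004 -0.0008 0.0015" --pt "-0.0004 -0.0008 0.0015" --yaw '[0,0,0,0]'

```text
clock: 6.7
tool_pos: [0.6239, 0.2668, 0.0422]
tcp_rot: [-2.253, -2.189, 0.0]
force: [0.4, -1.0, -4.4]
gripper_width: 0.381
grasp_force: 30.0
```

send_rows --pt "0 0 0.0003" --pt "0 0 0.0006" --pt "0 0 0.0006" --yaw '[0,0,0]'

```text
clock: 6.95
tool_pos: [0.624, 0.2669, 0.0419]
tcp_rot: [-2.253, -2.189, -0.0]
force: [-1.4, -0.4, -1.3]
gripper_width: 0.38
grasp_force: 30.0
```

send_rows --pt "0 0 0.0002" --pt "0 0 0.0003" --yaw '[0,0]'

```text
clock: 7.12
tool_pos: [0.6241, 0.2669, 0.0419]
tcp_rot: [-2.253, -2.189, -0.0]
force: [-2.6, -1.4, 2.8]
gripper_width: 0.379
grasp_force: 30.0
```

send_rows --pt "0 0 0" --pt "0 0 0" --pt "0 0 0" --pt "0 0 0" --pt "0 0 0" --yaw '[0,0,0,0,0]' --grip 0.07

```text
clock: 7.53
tool_pos: [0.6242, 0.2669, 0.0414]
tcp_rot: [2.253, 2.189, 0.001]
force: [0.2, -0.1, -0.2]
gripper_width: 0.724
grasp_force: 0.0
```

send_rows --pt "0 0 -0.01" --pt "0 0 -0.03" --pt "0 0 -0.055" --pt "0 0 -0.06" --pt "0 0 -0.06" --yaw '[0,0,0,0,0]'

```text
clock: 7.95
tool_pos: [0.6257, 0.2674, 0.1041]
tcp_rot: [2.253, 2.188, 0.007]
force: [0.1, -0.4, -0.3]
gripper_width: 0.8
grasp_force: 0.0
```

```bash
python3 go.py .455 .081 .1 93; python3 look.py ovp 510 305 191 152
```

```text
t 7.95 tcp [0.6257 0.2674 0.1041] xang 88.33 F [ 0.1074 -0.3503 -0.3309] w 70.3 q7 [-0.8095 -0.2441]
slide [-0.1913 -0.1652  0.003 ] yaw -4.67
```

View pics/ovp.png

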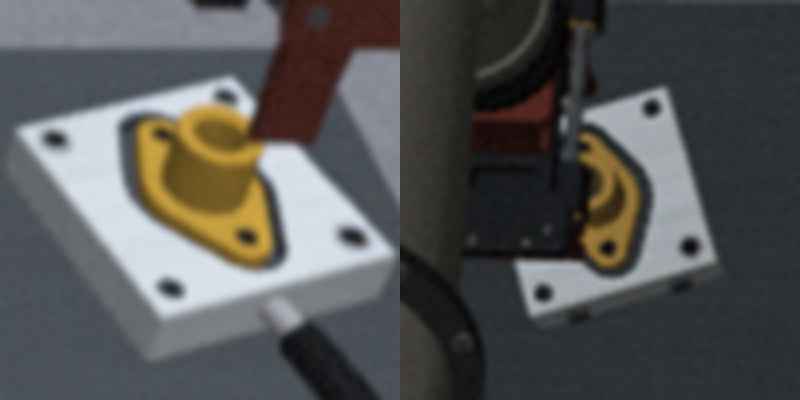

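The oval sits in its cavity at the same level all round, at scene crop (205,190). I'll check it more exactly once the arm is clear. Next is the small hex.

send_rows --pt "-0.025 -0.022 0" --pt "-0.05 -0.043 0" --pt "-0.076 -0.065 0" --pt "-0.102 -0.087 0" --pt "-0.127 -0.109 0" --pt "-0.153 -0.131 0" --pt "-0.178 -0.153 0.01" --pt "-0.1907 -0.1635 0.03" --pt "-0.1907 -0.1635 0.04" --pt "-0.1907 -0.1635 0.04" --yaw '[0,0,0,0,0,0,0,0,0,0]'

```text
clock: 8.88
tool_pos: [0.4528, 0.0802, 0.0593]
tcp_rot: [-2.253, -2.186, 0.007]
force: [-0.3, 0.8, 0.4]
gripper_width: 0.795
grasp_force: 0.0
```

```bash
python3 go.py .455 .081 .014 88.3
```

```text
t 8.88 tcp [0.4528 0.0802 0.0593] xang 88.28 F [-0.3342  0.7584  0.4208] w 69.8 q7 [-0.6932 -0.0171]
slide [0.001  0.0024 0.0453] yaw -0.02
```

send_rows --pt "0 0 0.015" --pt "0 0 0.03" --pt "0 0 0.04" --pt "0 0 0.045" --pt "0 0 0.0465" --pt "0 0 0.0465" --yaw '[0,0,0,0,0,0]'

```text
clock: 9.38
tool_pos: [0.4553, 0.0812, 0.0147]
tcp_rot: [-2.253, -2.189, 0.001]
force: [1.0, 0.6, -0.2]
gripper_width: 0.798
grasp_force: 0.0
```

```bash
python3 go.py .455 .081 .014 88.3
```

```text
t 9.38 tcp [0.4553 0.0812 0.0147] xang 88.36 F [ 1.0361  0.6311 -0.1704] w 70.1 q7 [-0.6302  0.0475]
slide [-0.0002 -0.0003  0.0007] yaw 0.06
```

send_rows --pt "0 0 0.0005" --pt "0 0 0.0005" --pt "0 0 0.0005" --pt "0 0 0.0005" --pt "0 0 0.0005" --pt "0 0 0.0005" --pt "0 0 0.0005" --pt "0 0 0.0005" --pt "0 0 0.0005" --pt "0 0 0.0005" --yaw '[0,0,0,0,0,0,0,0,0,0]' --grip 0.02 --grip_force 30

```text
clock: 10.22
tool_pos: [0.455, 0.081, 0.0145]
tcp_rot: [-2.253, -2.189, -0.0]
force: [-1.2, 0.4, 4.5]
gripper_width: 0.359
grasp_force: 30.0
```

```bash
python3 go.py .625 .0806 .08 71.7
```

```text
t 10.22 tcp [0.455  0.081  0.0145] xang 88.33 F [-1.2496  0.4094  4.4904] w 31.5 q7 [-0.6293  0.0486]
slide [ 0.0045  0.1699 -0.0655] yaw 16.63
```

send_rows --pt "0 0 -0.015" --pt "0 0 -0.04" --pt "0 0 -0.065" --pt "0.001 0.03 -0.07" --pt "0.002 0.06 -0.07" --pt "0.003 0.09 -0.07" --pt "0.004 0.12 -0.07" --pt "0.0045 0.15 -0.07" --pt "0.0045 0.17 -0.07" --pt "0.0045 0.17 -0.07" --yaw '[0,0,0,3,6,9,12,15,16.6,16.6]'

```text
clock: 11.05
tool_pos: [0.629, 0.0803, 0.0839]
tcp_rot: [2.544, 1.837, 0.003]
force: [1.3, -0.2, -1.8]
gripper_width: 0.359
grasp_force: 30.0
```

```bash
python3 go.py .625 .0806 .0565 71.7
```

```text
t 11.05 tcp [0.629  0.0803 0.0839] xang 71.67 F [ 1.3083 -0.1737 -1.7562] w 31.5 q7 [-0.6132 -0.1887]
slide [-0.0009 -0.004   0.0274] yaw -0.03
```

send_rows --pt "0 0 0.005" --pt "0 0 0.013" --pt "0 0 0.022" --pt "0 0 0.0275" --pt "0 0 0.0275" --pt "0 0 0.0275" --yaw '[0,0,0,0,0,0]'

```text
clock: 11.55
tool_pos: [0.6242, 0.0806, 0.0563]
tcp_rot: [-2.545, -1.84, 0.002]
force: [-1.2, 0.6, -3.2]
gripper_width: 0.36
grasp_force: 30.0
```

```bash
python3 held.py hs .0143 -55.8 .625 .0806 15.9 hsh;python3 go.py .625 .0806 .0425 71.7
```

```text
t 11.55 tcp [0.62420348 0.08055434 0.05626262] 71.74237037130686
t 11.65 tcp [0.6251 0.0805 0.0571] xang 71.74 F [ 0.7769 -0.4046 -1.3164] w 31.8 q7 [-0.5976 -0.1692]
slide [ 0.     -0.0001  0.0146] yaw 0.04
```

View pics/hsh.png

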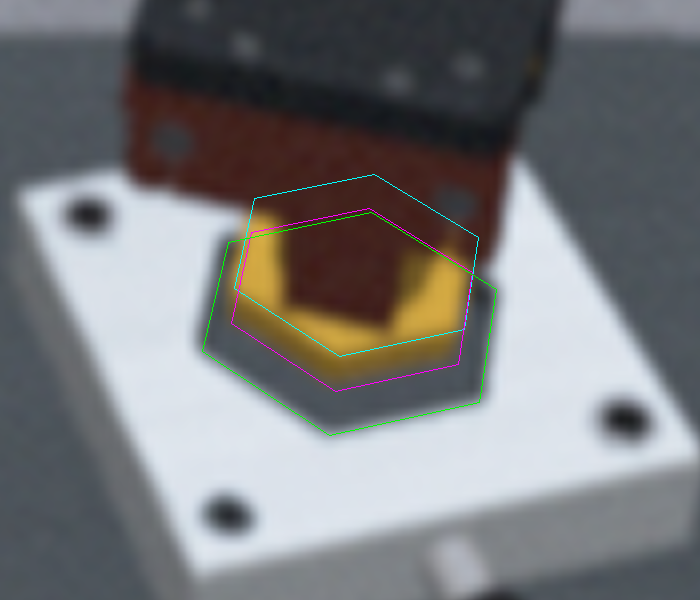

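The small hex outline coincides with the prediction and is centred in the cavity (front corner about (340,370), cavity corner (330,433)), with the flats parallel. Lowering.

send_rows --pt "0 0 0.003" --pt "0 0 0.006" --pt "0 0 0.009" --pt "0 0 0.0115" --pt "0 0 0.013" --pt "0 0 0.014" --pt "0 0 0.0142" --pt "0 0 0.0142" --yaw '[0,0,0,0,0,0,0,0]'

```text
clock: 12.32
tool_pos: [0.6251, 0.0805, 0.0427]
tcp_rot: [2.546, 1.841, 0.0]
force: [0.3, 0.1, -2.5]
gripper_width: 0.36
grasp_force: 30.0
```

send_rows --pt "0 0 0.0003" --pt "0 0 0.0005" --pt "0 0 0.0005" --yaw '[0,0,0]'

```text
clock: 12.57
tool_pos: [0.6252, 0.0805, 0.0426]
tcp_rot: [-2.546, -1.841, -0.0]
force: [-2.0, -0.0, 2.6]
gripper_width: 0.359
grasp_force: 30.0
```

send_rows --pt "0 0 0" --pt "0 0 0" --pt "0 0 0" --pt "0 0 0" --pt "0 0 0" --yaw '[0,0,0,0,0]' --grip 0.07

```text
clock: 12.98
tool_pos: [0.6252, 0.0806, 0.0422]
tcp_rot: [2.546, 1.841, 0.0]
force: [-0.8, -0.7, -0.3]
gripper_width: 0.697
grasp_force: 0.0
```

send_rows --pt "0 0 -0.01" --pt "0 0 -0.03" --pt "0 0 -0.055" --pt "0 0 -0.06" --pt "0 0 -0.06" --pt "0 0 -0.06" --yaw '[0,0,0,0,0,0]'

```text
clock: 13.48
tool_pos: [0.6251, 0.0807, 0.1024]
tcp_rot: [-2.546, -1.841, -0.001]
force: [0.7, -0.6, -0.1]
gripper_width: 0.796
grasp_force: 0.0
```

```bash
python3 go.py .449 -.0693 .06 71.7
```

```text
t 13.48 tcp [0.6251 0.0807 0.1024] xang 71.75 F [ 0.6891 -0.6214 -0.0856] w 69.9 q7 [-0.6261 -0.1992]
slide [-0.1977 -0.1202  0.0422] yaw 0.05
```

send_rows --pt "-0.028 -0.017 0" --pt "-0.056 -0.034 0" --pt "-0.085 -0.052 0" --pt "-0.113 -0.069 0" --pt "-0.141 -0.086 0" --pt "-0.17 -0.103 0" --pt "-0.1977 -0.1202 0.01" --pt "-0.1977 -0.1202 0.03" --pt "-0.1977 -0.1202 0.042" --pt "-0.1977 -0.1202 0.042" --yaw '[0,0,0,0,0,0,0,0,0,0]'

```text
clock: 14.32
tool_pos: [0.4463, -0.0697, 0.0579]
tcp_rot: [-2.544, -1.838, 0.007]
force: [0.1, 0.1, 0.4]
gripper_width: 0.8
grasp_force: 0.0
```

send_rows --pt "0 0 0.01" --pt "0 0 0.018" --pt "0 0 0.022" --pt "0 0 0.022" --yaw '[0,0,0,0]'

```text
clock: 14.65
tool_pos: [0.4486, -0.0694, 0.0373]
tcp_rot: [-2.545, -1.841, 0.002]
force: [1.3, -0.1, 0.0]
gripper_width: 0.795
grasp_force: 0.0
```

```bash
python3 go.py .449 -.0693 .014 71.7
```

```text
t 14.65 tcp [ 0.4486 -0.0694  0.0373] xang 71.77 F [ 1.2736 -0.1401  0.0137] w 69.8 q7 [-0.4051  0.1321]
slide [0.0002 0.0004 0.0233] yaw 0.07
```

send_rows --pt "0 0 0.01" --pt "0 0 0.018" --pt "0 0 0.0235" --pt "0 0 0.024" --pt "0 0 0.024" --yaw '[0,0,0,0,0]'

```text
clock: 15.07
tool_pos: [0.4486, -0.0696, 0.0137]
tcp_rot: [-2.546, -1.84, 0.001]
force: [0.3, 0.1, -0.5]
gripper_width: 0.796
grasp_force: 0.0
```

send_rows --pt "0 0 0" --pt "0 0 0" --pt "0 0 0" --pt "0 0 0" --pt "0 0 0" --pt "0 0 0" --pt "0 0 0" --pt "0 0 0" --pt "0 0 0" --yaw '[0,0,0,0,0,0,0,0,0]' --grip 0.025

```text
clock: 15.82
tool_pos: [0.4489, -0.0694, 0.0143]
tcp_rot: [-2.545, -1.841, -0.0]
force: [-2.0, 0.3, 5.4]
gripper_width: 0.426
grasp_force: 30.0
```

```bash
python3 go.py .6046 -.2641 .085 71.7
```

```text
t 15.82 tcp [ 0.4489 -0.0694  0.0143] xang 71.74 F [-2.0461  0.317   5.3883] w 37.4 q7 [-0.3638  0.1705]
slide [-0.1361  0.2088 -0.0708] yaw 0.04
```

send_rows --pt "0 0 -0.015" --pt "0 0 -0.04" --pt "0 0 -0.065" --pt "-0.02 0.03 -0.072" --pt "-0.04 0.06 -0.072" --pt "-0.06 0.092 -0.072" --pt "-0.08 0.123 -0.072" --pt "-0.1 0.153 -0.072" --pt "-0.12 0.184 -0.072" --pt "-0.1361 0.2088 -0.072" --yaw '[0,0,0,0,0,0,0,0,0,0]'

```text
clock: 16.65
tool_pos: [0.6053, -0.2665, 0.0852]
tcp_rot: [2.546, 1.84, -0.002]
force: [1.2, -0.3, -3.6]
gripper_width: 0.424
grasp_force: 30.0
```

send_rows --pt "0 0 0" --pt "0 0 0.01" --pt "0 0 0.02" --pt "0 0 0.027" --pt "0 0 0.0275" --pt "0 0 0.0275" --yaw '[0,0,0,0,0,0]'

```text
clock: 17.15
tool_pos: [0.6036, -0.2627, 0.0575]
tcp_rot: [-2.543, -1.841, 0.002]
force: [-0.3, -0.3, -3.9]
gripper_width: 0.43
grasp_force: 30.0
```

```bash
python3 held.py ro .014 -55.8 .6046 -.2641 -14.6 roh;python3 go.py .6046 -.2641 .0425 71.7
```

```text
t 17.15 tcp [ 0.60364449 -0.26271512  0.05746598] 71.79304655528442
t 17.25 tcp [ 0.6046 -0.2637  0.0588] xang 71.77 F [-0.5454  0.9605 -4.1261] w 37.5 q7 [-0.0507  0.3761]
slide [-0.0004  0.0001  0.0163] yaw 0.07
```

View pics/roh.png

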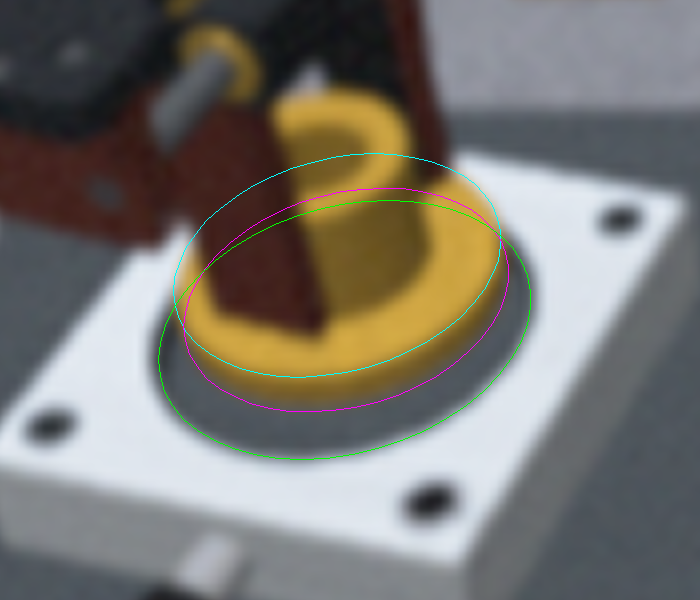

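The round flange, about (340,250), follows its predicted outline and is concentric with the cavity. Lowering.

send_rows --pt "0 0 0.003" --pt "0 0 0.006" --pt "0 0 0.009" --pt "0 0 0.012" --pt "0 0 0.014" --pt "0 0 0.0152" --pt "0 0 0.0157" --pt "0 0 0.0157" --yaw '[0,0,0,0,0,0,0,0]'

```text
clock: 17.92
tool_pos: [0.6046, -0.2642, 0.0428]
tcp_rot: [-2.546, -1.841, 0.0]
force: [0.4, -1.4, -3.5]
gripper_width: 0.424
grasp_force: 30.0
```

send_rows --pt "0 0 0.0003" --pt "0 0 0.0006" --pt "0 0 0.0006" --yaw '[0,0,0]'

```text
clock: 18.17
tool_pos: [0.6047, -0.2643, 0.0424]
tcp_rot: [2.546, 1.841, 0.0]
force: [0.2, 0.0, -4.6]
gripper_width: 0.426
grasp_force: 30.0
```

send_rows --pt "0 0 0.0003" --pt "0 0 0.0006" --pt "0 0 0.0006" --yaw '[0,0,0]'

```text
clock: 18.42
tool_pos: [0.6047, -0.2643, 0.0424]
tcp_rot: [-2.546, -1.841, -0.001]
force: [-2.4, 0.9, 3.5]
gripper_width: 0.43
grasp_force: 30.0
```

send_rows --pt "0 0 0" --pt "0 0 0" --pt "0 0 0" --pt "0 0 0" --pt "0 0 0" --yaw '[0,0,0,0,0]' --grip 0.08

```text
clock: 18.83
tool_pos: [0.6048, -0.2643, 0.0418]
tcp_rot: [2.546, 1.841, 0.0]
force: [-0.1, 0.8, -1.3]
gripper_width: 0.769
grasp_force: 0.0
```

send_rows --pt "0 0 -0.01" --pt "0 0 -0.03" --pt "0 0 -0.055" --pt "0 0 -0.06" --pt "0 0 -0.06" --pt "0 0 -0.06" --yaw '[0,0,0,0,0,0]'

```text
clock: 19.33
tool_pos: [0.6047, -0.264, 0.1019]
tcp_rot: [2.545, 1.841, 0.001]
force: [-0.8, -0.2, 0.2]
gripper_width: 0.912
grasp_force: 0.0
```

```bash
python3 go.py .4245 -.2466 .06 71.7
```

```text
t 19.33 tcp [ 0.6047 -0.264   0.1019] xang 71.75 F [-0.8416 -0.1957  0.2381] w 80.1 q7 [-0.0734  0.3511]
slide [-0.0399 -0.1766  0.0418] yaw 0.05
```

send_rows --pt "-0.007 -0.03 0" --pt "-0.014 -0.06 0" --pt "-0.021 -0.09 0" --pt "-0.028 -0.12 0" --pt "-0.034 -0.15 0" --pt "-0.0399 -0.1766 0" --pt "-0.0399 -0.1766 0.02" --pt "-0.0399 -0.1766 0.036" --pt "-0.0399 -0.1766 0.042" --pt "-0.0399 -0.1766 0.042" --yaw '[0,0,0,0,0,0,0,0,0,0]'

```text
clock: 20.17
tool_pos: [0.423, -0.246, 0.058]
tcp_rot: [-2.543, -1.839, 0.004]
force: [0.6, -0.8, -0.4]
gripper_width: 0.909
grasp_force: 0.0
```

send_rows --pt "0 0 0.01" --pt "0 0 0.018" --pt "0 0 0.022" --pt "0 0 0.022" --yaw '[0,0,0,0]'

```text
clock: 20.5
tool_pos: [0.424, -0.2466, 0.0369]
tcp_rot: [-2.545, -1.84, 0.001]
force: [-0.0, 0.4, 0.1]
gripper_width: 0.91
grasp_force: 0.0
```

```bash
python3 go.py .4245 -.2466 .014 71.7
```

```text
t 20.5 tcp [ 0.424  -0.2466  0.0369] xang 71.75 F [-0.0443  0.4454  0.1099] w 79.9 q7 [-0.017  0.52 ]
slide [0.0001 0.0005 0.0229] yaw 0.05
```

send_rows --pt "0 0 0.01" --pt "0 0 0.018" --pt "0 0 0.023" --pt "0 0 0.0235" --pt "0 0 0.0235" --yaw '[0,0,0,0,0]'

```text
clock: 20.92
tool_pos: [0.4241, -0.2467, 0.0138]
tcp_rot: [-2.545, -1.84, 0.001]
force: [-1.0, -0.1, 0.3]
gripper_width: 0.912
grasp_force: 0.0
```

send_rows --pt "0 0 0" --pt "0 0 0" --pt "0 0 0" --pt "0 0 0" --pt "0 0 0" --pt "0 0 0" --pt "0 0 0" --pt "0 0 0" --pt "0 0 0" --pt "0 0 0" --yaw '[0,0,0,0,0,0,0,0,0,0]' --grip 0.03 --grip_force 35

```text
clock: 21.75
tool_pos: [0.4242, -0.2466, 0.0143]
tcp_rot: [-2.545, -1.84, 0.0]
force: [-1.7, 1.4, 5.2]
gripper_width: 0.496
grasp_force: 35.0
```

```bash
python3 go.py .6463 -.0921 .085 83.65
```

```text
t 21.75 tcp [ 0.4242 -0.2466  0.0143] xang 71.74 F [-1.7131  1.3848  5.211 ] w 43.6 q7 [0.0163 0.5513]
slide [ 0.2163  0.1625 -0.0707] yaw -11.91
```

send_rows --pt "0 0 -0.015" --pt "0 0 -0.04" --pt "0 0 -0.065" --pt "0.03 0.022 -0.074" --pt "0.06 0.044 -0.074" --pt "0.091 0.068 -0.074" --pt "0.122 0.091 -0.074" --pt "0.153 0.115 -0.074" --pt "0.184 0.138 -0.074" --pt "0.2163 0.1625 -0.074" --yaw '[0,0,0,-1.9,-3.9,-5.9,-7.9,-9.9,-11.9,-11.9]'

```text
clock: 22.58
tool_pos: [0.6467, -0.0908, 0.0869]
tcp_rot: [-2.338, -2.096, 0.003]
force: [1.4, -0.7, -5.6]
gripper_width: 0.493
grasp_force: 35.0
```

send_rows --pt "0 0 0" --pt "0 0 0" --pt "0 0 0.01" --pt "0 0 0.02" --pt "0 0 0.028" --pt "0 0 0.029" --pt "0 0 0.029" --yaw '[0,0,0,0,0,0,0]'

```text
clock: 23.17
tool_pos: [0.6451, -0.0928, 0.058]
tcp_rot: [-2.341, -2.092, 0.003]
force: [0.2, 0.3, -5.0]
gripper_width: 0.497
grasp_force: 35.0
```

```bash
python3 go.py .6463 -.0921 .0565 83.65
```

```text
t 23.17 tcp [ 0.6451 -0.0928  0.058 ] xang 83.56 F [ 0.1668  0.2746 -5.0044] w 43.7 q7 [-0.2935  0.2807]
slide [0.0009 0.0011 0.0015] yaw -0.09
```

```bash
python3 held.py hl .0143 -12.55 .6463 -.0921 11.1 hlh;python3 go.py .6463 -.0921 .0425 83.65
```

```text
t 23.1667 tcp [ 0.64510071 -0.09284352  0.05799402] 83.56441097518221
t 23.27 tcp [ 0.6464 -0.0928  0.0593] xang 83.59 F [-0.6729 -0.2423 -6.2166] w 43.5 q7 [-0.294   0.2806]
slide [ 0.0007 -0.0002  0.0168] yaw -0.06
```

View pics/hlh.png

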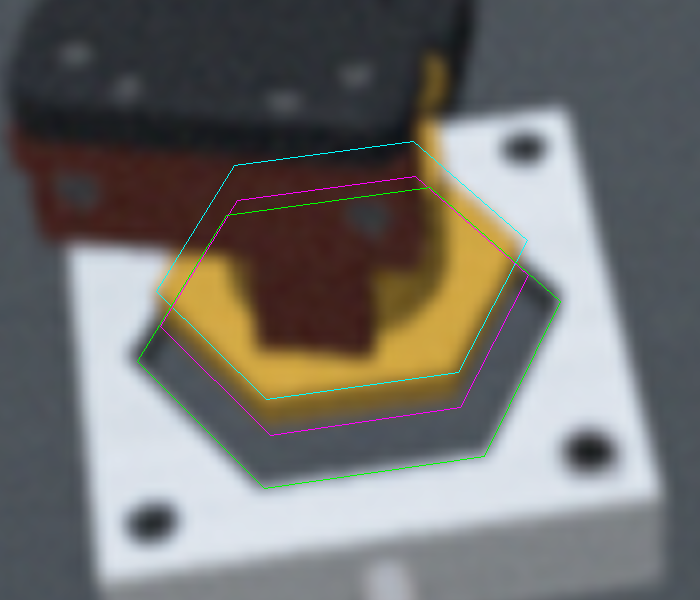

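The large hex, front edge (265,400) to (458,373), lies on its prediction and is parallel to the cavity. Lowering, with a 0.7 mm shift.

send_rows --pt "0.0007 0 0.003" --pt "0.0007 0 0.006" --pt "0.0007 0 0.009" --pt "0.0007 0 0.012" --pt "0.0007 0 0.0145" --pt "0.0007 0 0.0157" --pt "0.0007 0 0.0162" --pt "0.0007 0 0.0162" --yaw '[0,0,0,0,0,0,0,0]'

```text
clock: 23.93
tool_pos: [0.6466, -0.0916, 0.0429]
tcp_rot: [-2.341, -2.095, 0.0]
force: [0.7, 0.0, -6.6]
gripper_width: 0.493
grasp_force: 35.0
```

send_rows --pt "0 0 0.0003" --pt "0 0 0.0006" --pt "0 0 0.0006" --yaw '[0,0,0]'

```text
clock: 24.18
tool_pos: [0.6466, -0.0916, 0.0425]
tcp_rot: [2.341, 2.095, 0.0]
force: [0.2, 0.3, -6.0]
gripper_width: 0.495
grasp_force: 35.0
```

send_rows --pt "0 0 0.0003" --pt "0 0 0.0006" --pt "0 0 0.0006" --yaw '[0,0,0]'

```text
clock: 24.43
tool_pos: [0.6467, -0.0916, 0.0424]
tcp_rot: [-2.341, -2.095, -0.001]
force: [-0.9, 1.0, 0.6]
gripper_width: 0.492
grasp_force: 35.0
```

send_rows --pt "0 0 0.0002" --pt "0 0 0.0002" --pt "0 0 0.0002" --pt "0 0 0.0002" --pt "0 0 0.0002" --yaw '[0,0,0,0,0]' --grip 0.08

```text
clock: 24.85
tool_pos: [0.647, -0.0917, 0.0419]
tcp_rot: [2.341, 2.094, 0.001]
force: [0.7, 1.2, -0.3]
gripper_width: 0.836
grasp_force: 0.0
```

send_rows --pt "0 0 -0.01" --pt "0 0 -0.03" --pt "0 0 -0.06" --pt "0 0 -0.09" --pt "0 0 -0.12" --pt "0 0 -0.15" --pt "0 0 -0.16" --pt "0 0 -0.16" --yaw '[0,0,0,0,0,0,0,0]'

```text
clock: 25.52
tool_pos: [0.6484, -0.0922, 0.2054]
tcp_rot: [2.339, 2.092, 0.007]
force: [0.0, 0.2, -0.2]
gripper_width: 0.913
grasp_force: 0.0
```

```bash
python3 go.py .45 .45 .2 130
```

```text
t 25.52 tcp [ 0.6484 -0.0922  0.2054] xang 83.62 F [ 0.0188  0.1515 -0.2355] w 80.1 q7 [-0.3625  0.2012]
slide [ 0.5168 -0.2575  0.0041] yaw -46.38
```

send_rows --pt "0.035 -0.017 0" --pt "0.07 -0.034 0" --pt "0.105 -0.052 0" --pt "0.14 -0.069 0" --pt "0.175 -0.087 0" --pt "0.21 -0.104 0" --pt "0.245 -0.122 0" --pt "0.28 -0.139 0" --pt "0.315 -0.157 0" --pt "0.35 -0.174 0" --yaw '[-3,-6,-9,-12,-15,-18,-21,-24,-27,-30]'

```text
clock: 26.35
tool_pos: [0.5104, 0.2769, 0.2001]
tcp_rot: [-1.715, -2.631, 0.004]
force: [0.6, 0.3, -0.9]
gripper_width: 0.912
grasp_force: 0.0
```

```bash
python3 go.py .22 .64 .22 163
```

```text
t 26.35 tcp [0.5104 0.2769 0.2001] xang 113.8 F [ 0.5915  0.3124 -0.888 ] w 80.0 q7 [-0.9125 -0.036 ]
slide [ 0.4494 -0.1191 -0.0198] yaw -49.2
```

send_rows --pt "0.036 -0.01 -0.002" --pt "0.072 -0.019 -0.004" --pt "0.108 -0.029 -0.006" --pt "0.144 -0.038 -0.008" --pt "0.18 -0.048 -0.01" --pt "0.216 -0.057 -0.012" --pt "0.252 -0.067 -0.014" --pt "0.288 -0.076 -0.016" --pt "0.324 -0.086 -0.018" --pt "0.36 -0.095 -0.02" --yaw '[-4,-8,-12,-16,-20,-24,-28,-32,-36,-40]'

```text
clock: 27.18
tool_pos: [0.2789, 0.5676, 0.2199]
tcp_rot: [-0.71, -3.059, 0.004]
force: [1.3, 0.8, 0.2]
gripper_width: 0.914
grasp_force: 0.0
```

```bash
cat > chk.py <<'E'
from h import *
np.set_printoptions(precision=4,suppress=True)
C=[optics.capture("scene"),optics.capture("top")]
mo=dict(ro=(.6046,-.2641,-14.6),hl=(.6463,-.0921,11.1),hs=(.6250,.0806,15.9),ov=(.624,.2666,17.4)); vis=[]
for k,(x,y,a) in mo.items():
    ms=[]
    p0=[x,y,.028,np.radians(a)]
    for c in C:
        i=c["img"].astype(int); mk=((i[...,0]-i[...,2])>30).astype(np.uint8); ms.append(blob(mk,proj(c,[[x,y,.04]])[0]))
        u=proj(c,[[x,y,.036]])[0]; vis.append(cv2.resize(cv2.getRectSubPix(c["img"][...,::-1],(80,80),(float(u[0]),float(u[1]))),(200,200),interpolation=cv2.INTER_CUBIC))
    fr=(0,1,2) if k=='ro' else (0,1,2,3)
    p,e=fit(C,ms,bush(k),p0,fr); q,e2=fit(C[1:],ms[1:],bush(k),p0,[f for f in fr if f!=2])
    print(k,"both d(mm)",(p[:3]-p0[:3])*1e3,"dyaw",np.degrees(p[3]-p0[3]).round(2),round(e,3),"top",(q[:2]-p0[:2])*1e3,np.degrees(q[3]-p0[3]).round(2),round(e2,3))
cv2.imwrite("pics/end.png",np.vstack([np.hstack(vis[0::2]),np.hstack(vis[1::2])]))
E
python3 chk.py
```

```text
ro both d(mm) [ 0.1105 -0.0859  2.8482] dyaw 0.0 0.106 top [ 0.9889 -0.0516] 0.0 0.042
hl both d(mm) [ 0.4254 -0.2479  2.8249] dyaw -0.07 0.095 top [1.5555 0.0243] -0.22 0.041
hs both d(mm) [ 0.1383 -0.6844  3.0875] dyaw -0.22 0.148 top [1.1338 0.1234] -1.5 0.055
ov both d(mm) [-0.5389  0.7374  2.3852] dyaw -0.71 0.136 top [0.8778 1.911 ] -1.6 0.054
```

View pics/end.png

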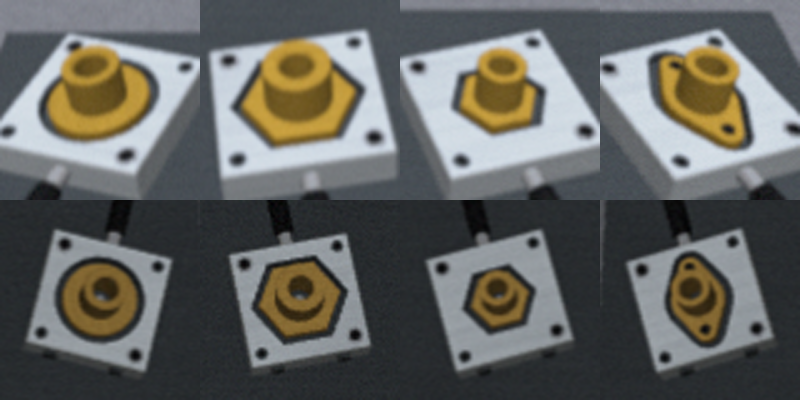

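The end view shows all four bushes barrel-up in the matching cavities, with a dark gap all round each. The fitted offsets from the cavity centres are under 2 mm and 2° against 5 mm spare. The height residual of about 2.8 mm matches the bias measured on the bare bench, so they are seated, as the contact forces also showed.

```bash
python3 -c "
from cell import ticket
print(ticket.sign_off())"
```

```text
the job is handed in; nothing more can be done
None
```

All four bushes are barrel-up and seated in their matching cavities, within about 2 mm and 2° of the cavity outlines; the brush and spray can were not touched, and the job is handed in at about 27 s.

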